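Slide the shallow scrap tray under the bench riser

TASK

Clear the welding bench: take the shallow scrap tray by its handle and slide it along the bench, squarely under the metal riser, until its whole pan is under the riser's top with the handle still sticking out in front. Neither the tray nor the gripper may bump the riser, and the deep tray, which is too tall to fit, stays where it is.

Things in the scene. Friction and masses are not known exactly. Their poses are not given: they have to be found in the camera images.
- tray: shallow scrap tray, bare sheet steel, 0.35 kg: open pan 120 (x) x 110 (y) x 32 mm high, with a straight bar handle from the middle of its -x wall. Origin: centre of the pan's underside. The handle spans x = -60 to -180 mm, is 22 mm wide (y), from 16 to 40 mm above the bench; pinch it across y from above, near x = -140 mm. Starts on the bench in front of the riser, to its left or right.
- bin: deep scrap tray, to be left alone: same sheet steel, pan outline and handle as the shallow one, but the pan is 95 mm high. Stands on the other side in front of the riser. Origin: centre of the pan's underside.
- riser: fixed low metal bench riser, open front and back, an offcut and a fire brick on top: top plate 220 deep (x) x 300 wide (y) x 6 mm, underside 75 mm above the bench, on two side plates 6 mm thick, 284 mm apart inside. Origin: on the bench below the middle of the front edge (nearest the robot); x points into the riser, away from the robot, y left along the edge, z up.

How it is judged:
At the end, for the whole second after the job is handed in: The shallow tray lies flat and still on the bench, its pan's centre 60 to 150 mm behind the riser's front edge (whole pan under the top, handle out in front), within 60 mm of the riser's middle sideways and square to it within 0.2 rad; the deep tray is within 20 mm of its start (x of tray in the frame of riser between 0.06 and 0.15 m and y of tray in the frame of riser between -0.06 and 0.06 m and angle between the x axis of tray and the x axis of riser, either way round below 0.2 rad and angle between tray's own z axis and vertical below 0.1 rad and height (world z) of tray below 0.01 m and linear speed of tray below 0.02 m/s and distance of bin from where it was at the start of the episode below 0.02 m); the robot touches nothing.
It fails at once if the tray bumps the riser (over 3 N) (contact force between tray and riser above 3 N).
It fails at once if the robot bumps the riser (over 3 N) (contact force between any of the arm, the fingers and riser above 3 N).
It fails at once if the tray is lifted instead of slid (more than 30 mm off the bench) (height (world z) of tray above 0.03 m).
It fails at once if the deep tray is moved more than 20 mm (distance of bin from where it was at the start of the episode above 0.02 m).
It also fails if it takes over 38 s, if anything falls off the work surface, if the arm or the gripper's body presses on something with over 40 N, if the wrist force passes 120 N, or if a joint passes its speed limit or range.

ROBOT

A 6-joint arm with a two-finger parallel gripper is mounted at the origin on the work surface. World frame = base frame: x ahead of the robot, y to its left, z up, the work surface at z = 0. Lengths are in m, angles in rad, forces in N, time in s.
With the tool pointing down it reaches from about 0.425 to 0.95 m from the base axis. Payload 3.5 kg.
Tool frame: the origin (TCP) lies midway between the tips of the shut fingers; the grasp point (between the pads) lies 19 mm behind it; z points along the fingers, y is the line along which they close (so a half turn about z gives the same grasp; the last joint's range is limited). The gripper opens to 85 mm and grips with 20 to 120 N. Pads are 22 mm wide; open, the fingers measure 114 mm over their backs; the gripper's body (76 mm by 85 mm) begins 54 mm behind the grasp point. The pads swing forward as they close: fully open they stand 13 mm farther back than shut.
Start: joints at [1.195, 0.286, 1.577, -0, 1.279, -0.15], TCP at [0.151, 0.658, 0.231] pointing down, gripper open.
Joint ranges: [-2.77, 2.77], [-0.9, 2.22], [0.21, 2.48], [-1.53, 4.67], [0.24, 2.81], [-2.84, 2.84]. Speed limits (rad/s): [2.79, 2.79, 3.14, 3.14, 3.14, 3.14].

INTERFACE

Orientations are given as a unit quaternion [x, y, z, w].
In Python, from plant import ctrl gives the robot as it stands.
- The arm moves only by the tool send_rows, never from a script. Its argument "series" is a list that holds one entry, the list of rows, each a list of 7 numbers: the shift along the tool's x, y, z in cm, then the turn, a rotation vector about the tool's x, y, z in rad, then the opening, from -1 (shut) to 1 (fully open). In form: [[[x, y, z, rx, ry, rz, jaw], ...]]. A call has 1 to 10 rows; each row shifts and turns the commanded pose from where the row before left it, along the tool's axes as they then stand; what a row does not reach is not made up. A row lasts 1/8 s, in which the tool goes at most 62.5 mm and 10.7 degrees, less where a joint would pass 70% of its speed; a pose out of reach is approached as far as the arm can. A call is refused whole if a number of a shift passes 6.25 or a number of a turn 0.188, either way. A call with a gripper value outside its range is refused whole. The fingers move at their own pace and stop on an object; "force" is the grip in N (left out, the last holds). Time passes only in rows, so rows that do not move let the fingers close. It gives the time, the measured TCP pose, the force, the opening and the grip force at its end, in the units of the state.
- ctrl.get_state(): the state, without advancing time (a new reading comes with each control period).
- ctrl.read_camera(name): name is "scene" or "top"; returns a dict with "img" (420x560x3 uint8, red, green, blue), "fx", "fy", "cx", "cy" (pixels), "k1" (the pictures are not rectified: a ray, as slopes to the right and down, at radius r is drawn at 1 + k1 r^2 times it, then the intrinsics apply), "R" (3x3) and "t" (3): a world point X has camera coordinates R X + t. Camera axes: x right, y down, z forward; pixel columns grow to the right and rows downward; lengths in m; the calibration is good to about 2 mm. A picture is of the moment at which its call begins. There is no depth.
- ctrl.sign_off(): hands the job in; it is judged then, once.
The state is a dict: "time": time; "qpos": joint angles; "dq": joint speeds; "joint_efforts": joint torques, N m; "eef_pos": TCP position; "tcp_rot": TCP orientation; "contact_force": force on the tool from outside, world axes, zero at the start; "wrist_torque": the same for the moment, N m; "opening": opening from 0.0 (shut) to 1.0 (fully open); "finger_force": force on a finger pad.
Only numpy, scipy, OpenCV 4.12 (cv2) and the standard library are available. Lean on these libraries where they do the work, as an engineer would, in place of code of your own. Each camera call takes 0.05 s, during which the arm holds its last target. There are 200 camera calls.

## Working session

There is one attempt and no reset: what is moved stays moved. The work goes in short steps, Python scripts to look and compute and a tool call to move; the robot and the scene stay as the last step left them, time stands still between calls to the robot, and variables do not carry over. Pictures are saved under pics/ and viewed, at most 10 in all, crops included, and the job is handed in when it is done.

Besides the shell and the picture viewer there is one more tool, called after ">>>" as name(argument=value, ...) on one line, values as JSON. send_rows: Moves the arm, as the interface text tells. Its arguments: {"type":"object","properties":{"series":{"type":"array"},"force":{"type":"number"}},"required":["series"]}

```bash
mkdir -p pics; python3 - <<'E'
from plant import ctrl
import cv2,pickle
d={n:ctrl.read_camera(n) for n in("scene","top")}
pickle.dump(d,open("v0.pkl","wb"))
for n,c in d.items():
    cv2.imwrite(f"pics/{n}0.png",c["img"][:,:,::-1]); print(n,c["fx"],c["cx"],c["cy"],c["k1"],(-c["R"].T@c["t"]).round(3),c["R"].round(2).tolist())
s=ctrl.get_state();print(s["time"],s["eef_pos"],s["tcp_rot"],s["opening"])
E
```

```text
scene 532.1170658087804 279.7459525703272 217.2714627128944 -0.08933789414812823 [1.457 0.224 0.756] [[-0.25, 0.97, 0.0], [0.62, 0.17, -0.77], [-0.74, -0.19, -0.64]]
top 474.0486824547735 279.25618191234776 214.9724936430331 -0.03474075077959884 [0.562 0.005 0.927] [[0.03, -1.0, 0.03], [-0.99, -0.03, -0.12], [0.12, -0.03, -0.99]]
0.1 [0.15087854 0.65730454 0.23004502] [ 1.12654534e-01  9.93633622e-01 -1.05046515e-03 -2.79261263e-04] 1.0018607504942827
```

View pics/scene0.png

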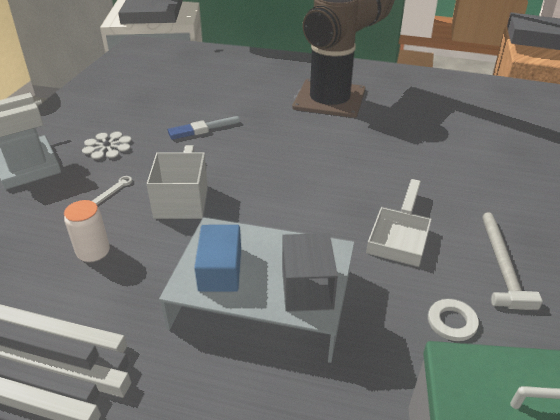

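View pics/top0.png

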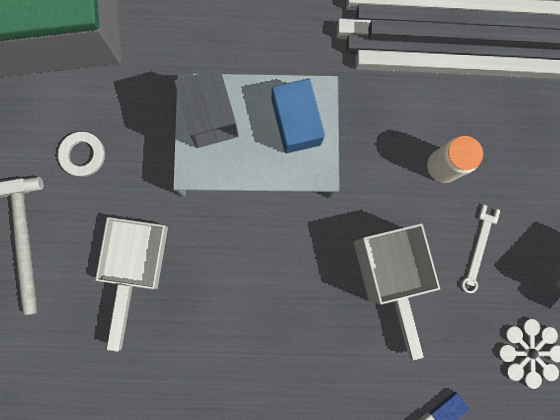

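The top view (image up = +x, left = +y) shows the shallow tray at about (130,253), with its handle tip near (114,350). The deep tray is at about (398,262), and the riser's front edge runs from (175,190) to (339,190). In the scene view the shallow tray is at (400,237), with its handle tip at (413,183).

```bash
cat > h.py <<'E'
import numpy as np,cv2
def ray(c,uv):
    K=np.array([[c["fx"],0,c["cx"]],[0,c["fy"],c["cy"]],[0,0,1]])
    p=cv2.undistortPoints(np.array([[uv]],float),K,np.array([c["k1"],0,0,0,0.]))[0,0]
    d=c["R"].T@np.array([*p,1]); return -c["R"].T@c["t"],d/np.linalg.norm(d)
def plane(c,uv,z):
    o,d=ray(c,uv); return o+d*(z-o[2])/d[2]
def tri(c1,p1,c2,p2):
    o1,d1=ray(c1,p1);o2,d2=ray(c2,p2)
    s=np.linalg.lstsq(np.c_[d1,-d2],o2-o1,rcond=None)[0]
    a,b=o1+s[0]*d1,o2+s[1]*d2; return (a+b)/2,np.linalg.norm(a-b)
E
python3 - <<'E'
import pickle,cv2,numpy as np
from h import *
d=pickle.load(open("v0.pkl","rb"));T=d["top"];S=d["scene"]
def blob(img,x0,y0,x1,y1,th):
    g=img.min(2); m=np.zeros(g.shape,np.uint8); m[y0:y1,x0:x1]=(g[y0:y1,x0:x1]>th)*255
    cs=cv2.findContours(m,cv2.RETR_EXTERNAL,cv2.CHAIN_APPROX_NONE)[0]
    return cv2.approxPolyDP(max(cs,key=cv2.contourArea),2.5,True)[:,0]
vis=[]
for n,c,b,th in(("tray top",T,(85,205,180,360),115),("tray scene",S,(355,170,445,270),115),("bin top",T,(345,215,445,365),115),("riser top",T,(165,65,345,200),115),("riser scene",S,(150,210,365,360),105)):
    p=blob(c["img"],*b,th); print(n,p.tolist())
def crop(c,x0,y0,w,h,k): return cv2.resize(c["img"][y0:y0+h,x0:x0+w,::-1],None,fx=k,fy=k,interpolation=cv2.INTER_CUBIC)
a=crop(T,85,205,100,150,4);b=crop(S,355,170,100,150,4)
cv2.imwrite("pics/z.png",np.hstack([a,b]))
E
```

```text
tray top [[164, 225], [106, 219], [95, 280], [119, 284], [107, 350], [121, 349], [132, 287], [157, 288], [167, 231]]
tray scene [[356, 173], [355, 187], [359, 194], [362, 189], [364, 192], [371, 188], [378, 192], [388, 189], [387, 193], [394, 189], [399, 195], [401, 191], [396, 191], [395, 187], [406, 189], [403, 198], [393, 199], [395, 204], [377, 201], [381, 206], [375, 221], [370, 220], [374, 223], [367, 242], [355, 240], [361, 244], [355, 245], [355, 257], [362, 259], [356, 267], [359, 268], [367, 259], [364, 265], [368, 266], [368, 260], [378, 260], [377, 264], [374, 263], [379, 265], [372, 266], [378, 267], [380, 263], [381, 269], [384, 265], [385, 269], [390, 265], [395, 269], [411, 268], [402, 266], [400, 269], [396, 264], [369, 257], [368, 253], [418, 265], [429, 229], [443, 234], [441, 243], [444, 243], [443, 227], [432, 225], [434, 216], [427, 218], [410, 213], [416, 194], [423, 190], [418, 188], [423, 185], [421, 179], [414, 179], [414, 174], [410, 178], [409, 171], [406, 173], [409, 182], [389, 177], [386, 181], [384, 177], [390, 170], [394, 173], [391, 176], [397, 176], [396, 171], [400, 170], [394, 173], [394, 170], [387, 170], [388, 174], [385, 170], [384, 173], [383, 170], [381, 173], [377, 170], [359, 170], [364, 172]]
bin top [[421, 223], [364, 237], [381, 304], [398, 302], [413, 360], [423, 355], [408, 298], [440, 289]]
riser top [[175, 140], [174, 189], [184, 195], [186, 189], [338, 190], [337, 76], [222, 74], [239, 136], [198, 148]]
riser scene [[150, 210], [150, 359], [231, 359], [201, 353], [171, 333], [164, 301], [330, 333], [330, 359], [336, 327], [333, 325], [337, 323], [343, 292], [340, 286], [345, 283], [345, 276], [350, 270], [364, 277], [364, 210], [239, 210], [238, 222], [206, 218], [201, 210]]
```

View pics/z.png

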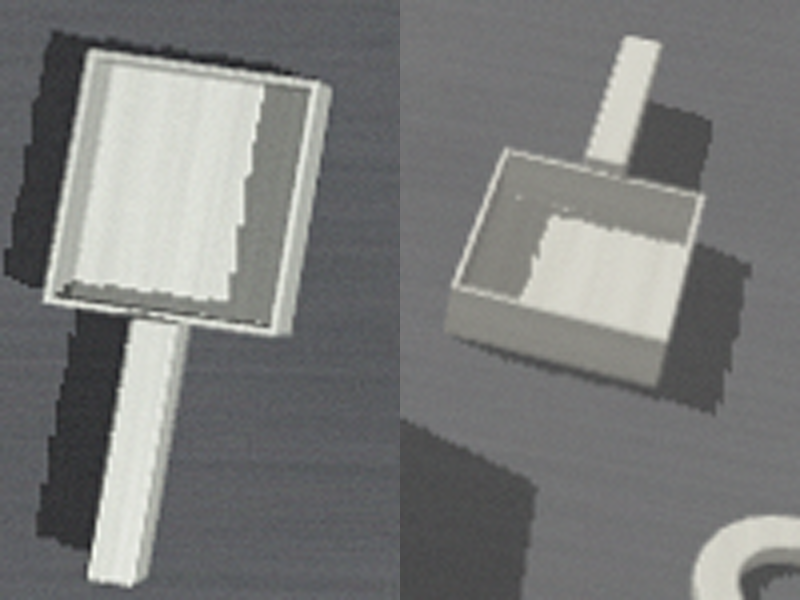

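The zoomed crops show the pan rim as a clean quadrilateral in both views. In the left crop the corners are (92,48), (318,82), (278,333) and (44,300), and the handle tip is at (88–136, 582). In the right crop the handle tip is at (625,36) and (661,43).

```bash
python3 - <<'E'
import pickle
from h import *
d=pickle.load(open("v0.pkl","rb"));T=d["top"];S=d["scene"]
t=lambda x,y:(85+x/4-.375,205+y/4-.375)
s=lambda x,y:(355+(x-400)/4-.375,170+y/4-.375)
P={"FL":((92,48),(668,342)),"FR":((318,82),(456,289)),"BR":((278,333),(506,149)),"BL":((44,300),(704,197)),"hL":((88,580),(661,43)),"hR":((136,585),(625,36))}
r={}
for k,(a,b) in P.items():
    X,e=tri(T,t(*a),S,s(*b)); z=.04 if k[0]=='h' else .032
    r[k]=X; print(k,X.round(4),round(e,4),"plane",plane(T,t(*a),z).round(4)); r[k+"p"]=plane(T,t(*a),z)
for q in("","p"):
    F=(r["FL"+q]+r["FR"+q])/2;B=(r["BL"+q]+r["BR"+q])/2;c=(F+B)/2;h=(r["hL"+q]+r["hR"+q])/2
    ax=(c-h)[:2];print("centre",c.round(4),"len",np.linalg.norm(F-B),"wid",np.linalg.norm(r["FL"+q]-r["FR"+q]),"tip",h.round(4),"yaw",np.arctan2(ax[1],ax[0]),np.arctan2(*(F-B)[[1,0]]),"dist",np.linalg.norm(ax))
rl,rr=(174.5,190.3),(338.7,190.8)
a,b=plane(T,rl,.081),plane(T,rr,.081);print("riser",a,b,(a+b)/2,np.linalg.norm(a-b),"yaw",np.arctan2(*(a-b)[[1,0]])-np.pi/2)
print("back",plane(T,(338,75.5),.081))
# scene: far-edge (back) corners of plate and front corners
for n,p,q in(("backR",(338,75.5),(166,299)),("frontL",rl,(354,238))):print(n,tri(T,p,S,q))
p=[(364,237),(440,289),(381,304),(421,223)]
print("bin",[plane(T,x,.095).round(3).tolist() for x in p],"bin handle",plane(T,(418,358),.04),plane(T,(403,300),.04))
E
```

```text
FL [0.6604 0.3047 0.0302] 0.0033 plane [0.6604 0.3024 0.032 ]
FR [0.6474 0.1976 0.029 ] 0.0039 plane [0.6474 0.195  0.032 ]
BR [0.5294 0.2096 0.0303] 0.0038 plane [0.5298 0.2073 0.032 ]
BL [0.5418 0.3182 0.0299] 0.0015 plane [0.5419 0.3167 0.032 ]
hL [0.4161 0.2872 0.0371] 0.0014 plane [0.4167 0.2855 0.04  ]
hR [0.4142 0.2659 0.0366] 0.0025 plane [0.4151 0.2636 0.04  ]
centre [0.5947 0.2575 0.0298] len 0.11899908377742416 wid 0.10787025587796162 tip [0.4151 0.2765 0.0368] yaw -0.10556187698903507 -0.10692963169565502 dist 0.18058233028362258
centre [0.5949 0.2553 0.032 ] len 0.1187964271194874 wid 0.10812319964569032 tip [0.4159 0.2746 0.04  ] yaw -0.10708201304551081 -0.1118038799556349 dist 0.1800436307904946
riser [0.70627865 0.16949064 0.081     ] [ 0.71462857 -0.1274183   0.081     ] [0.71045361 0.02103617 0.081     ] 0.29702633446381954 yaw 0.02811540722283934
back [ 0.93478773 -0.12416352  0.081     ]
backR (array([ 0.93260597, -0.11695752,  0.07945234]), np.float64(0.015345243788636614))
frontL (array([0.70533614, 0.17107664, 0.08423207]), np.float64(0.004445023871498362))
bin [[0.631, -0.171, 0.095], [0.542, -0.307, 0.095], [0.514, -0.202, 0.095], [0.658, -0.274, 0.095]] bin handle [ 0.41365039 -0.28476859  0.04      ] [ 0.51906137 -0.25688742  0.04      ]
```

Both views agree: rim 30 mm and handle 37 mm high, pan 119 x 108 mm, tip-to-centre distance 180 mm. Moving above the handle.

>>> send_rows(series=[[[0,0,0,0,0,-0.119,1],[-3.7,-3.9,1,0,0,0,1],[-3.7,-3.9,1,0,0,0,1],[-3.7,-3.9,1,0,0,0,1],[-3.7,-3.9,1,0,0,0,1],[-3.7,-3.9,1,0,0,0,1],[-3.7,-3.9,1,0,0,0,1],[-3.7,-3.9,1,0,0,0,1],[-3.7,-3.9,1,0,0,0,1],[-3.8,-3.9,1,0,0,0,1]]], force=40)

```text
time: 1.35
eef_pos: [0.4463, 0.2717, 0.1407]
tcp_rot: [0.053, 0.999, -0.0, -0.0]
contact_force: [-0.6, 1.8, 0.3]
opening: 1.0
finger_force: 0.0
```

```bash
cat > g.py <<'E'
import sys;from plant import ctrl;import numpy as np
from scipy.spatial.transform import Rotation as R
s=ctrl.get_state();M=R.from_quat(s["tcp_rot"]).as_matrix()
g=np.array([float(v) for v in sys.argv[1:4]]);yaw=float(sys.argv[4])
cur=np.arctan2(-M[1,0],-M[0,0])
print(s["time"],s["eef_pos"].round(4),"yaw",cur.round(4),"F",s["contact_force"].round(1),"open",round(float(s["opening"]),3),s["finger_force"],s["qpos"].round(2))
print("shift cm",(M.T@(g-s["eef_pos"])*100).round(2),"rz",-(yaw-cur),"tool z",M[:,2].round(3))
E
python3 g.py 0.4459 0.272 0.010 -0.107
```

```text
1.35 [0.4463 0.2717 0.1407] yaw -0.1067 F [-0.6  1.8  0.3] open 1.0 0.0 [ 0.35  0.05  2.03  0.    1.07 -1.11]
shift cm [ 0.04  0.03 13.07] rz 0.00027399964124279197 tool z [-0. -0. -1.]
```

>>> send_rows(series=[[[0,0,3,0,0,0,1],[0,0,3,0,0,0,1],[0,0,3,0,0,0,1],[0,0,2,0,0,0,1],[0,0,1,0,0,0,1],[0,0,1,0,0,0,1],[0,0,0,0,0,0,1]]])

```text
time: 2.22
eef_pos: [0.4455, 0.2732, 0.011]
tcp_rot: [0.053, 0.999, -0.0, -0.0]
contact_force: [0.0, -0.1, 0.8]
opening: 1.001
finger_force: 0.0
```

>>> send_rows(series=[[[0,0,0,0,0,0,-1],[0,0,0,0,0,0,-1],[0,0,0,0,0,0,-1],[0,0,0,0,0,0,-1],[0,0,0,0,0,0,-1],[0,0,0,0,0,0,-1]]])

```text
time: 2.98
eef_pos: [0.446, 0.2734, 0.0117]
tcp_rot: [0.053, 0.999, 0.0, 0.0]
contact_force: [-1.4, 0.3, 3.2]
opening: 0.249
finger_force: 45.6
```

```bash
python3 g.py 0.456 0.0165 0.010 0.028; python3 - <<'E'
from plant import ctrl
import cv2
cv2.imwrite("pics/s1.png",ctrl.read_camera("scene")["img"][:,:,::-1])
E
```

```text
2.975 [0.446  0.2734 0.0117] yaw -0.1066 F [-1.4  0.3  3.2] open 0.249 45.55826425552368 [ 0.36  0.25  2.07  0.    0.81 -1.11]
shift cm [ -3.73 -25.44   0.17] rz -0.1346177462021918 tool z [ 0.  0. -1.]
```

View pics/s1.png

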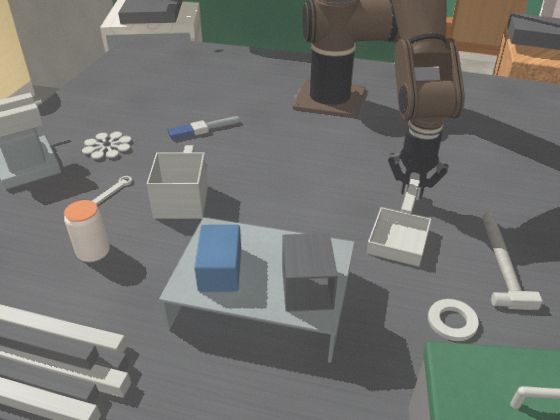

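The handle is pinched at about (413,185): opening 21 mm, force 46 N. The tray still lies flat on the bench. Sliding it sideways in front of the riser.

>>> send_rows(series=[[[-0.2,-1.2,0,0,0,0,-1],[-0.4,-2.5,0,0,0,0,-1],[-0.4,-2.8,0,0,0,0,-1],[-0.5,-3.2,0,0,0,0,-1],[-0.5,-3.2,0,0,0,0,-1],[-0.5,-3.2,0,0,0,0,-1],[-0.4,-3.2,0,0,0,0,-1],[-0.4,-2.8,0,0,0,0,-1],[-0.3,-2.1,0,0,0,0,-1],[-0.1,-1.2,0,0,0,0,-1]]])

```text
time: 4.28
eef_pos: [0.4557, 0.0159, 0.0116]
tcp_rot: [0.054, 0.999, 0.0, 0.0]
contact_force: [1.2, 4.7, 3.8]
opening: 0.251
finger_force: 45.7
```

>>> send_rows(series=[[[0,0,0,0,0,-0.03,-1],[0,0,0,0,0,-0.04,-1],[0,0,0,0,0,-0.04,-1],[0,0,0,0,0,-0.025,-1],[0,0,0,0,0,0,-1]]])

```text
time: 4.9
eef_pos: [0.4561, 0.0167, 0.0116]
tcp_rot: [-0.014, 1.0, -0.0, 0.001]
contact_force: [2.1, -3.0, 2.7]
opening: 0.244
finger_force: 45.5
```

```bash
python3 g.py 0.6425 0.0191 0.011 0.028; python3 - <<'E'
from plant import ctrl
import cv2,pickle,numpy as np
d={n:ctrl.read_camera(n) for n in("scene","top")}
pickle.dump(d,open("v1.pkl","wb"))
k=lambda a:cv2.resize(a[:,:,::-1],None,fx=3,fy=3,interpolation=cv2.INTER_CUBIC)
cv2.imwrite("pics/m1.png",np.hstack([k(d["top"]["img"][170:370,165:295]),k(d["scene"]["img"][130:330,220:350])]))
E
```

```text
4.9 [0.4561 0.0167 0.0116] yaw 0.0285 F [ 2.1 -3.   2.7] open 0.244 45.50385653972626 [-0.19  0.12  2.23 -0.    0.78 -1.79]
shift cm [-18.64  -0.29   0.09] rz 0.0005060862251360862 tool z [ 0.002 -0.001 -1.   ]
```

View pics/m1.png

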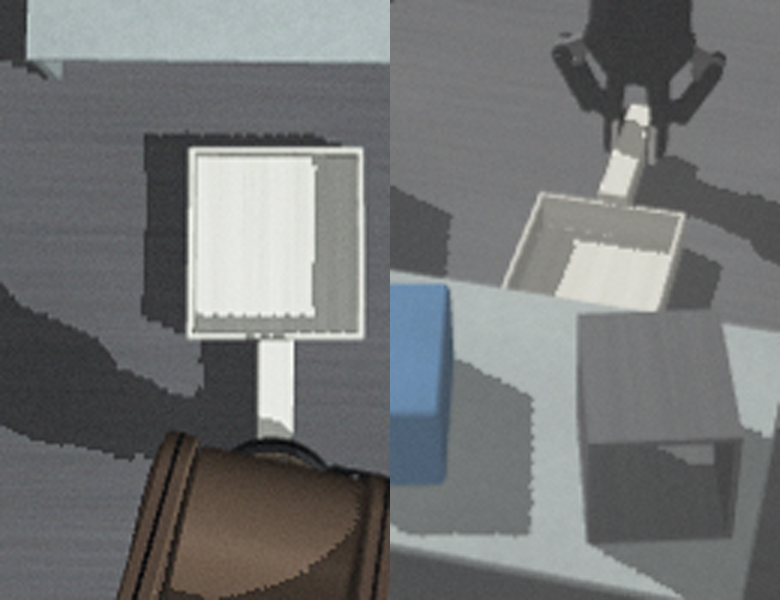

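The tray is square to the riser. In the crop its rim spans (188–363, 149–337), which puts its centre at full-image column 257, and the riser's middle is also at column 257. Checking the numbers before sliding in.

```bash
python3 - <<'E'
import pickle
from h import *
T=pickle.load(open("v1.pkl","rb"))["top"]
P=[plane(T,(165+x/3-.33,170+y/3-.33),.032) for x,y in((190,150),(362,149),(363,337),(188,337))]
c=sum(P)/4;print(c,np.linalg.norm(P[0]-P[3]));f=(P[0]+P[1]-P[2]-P[3])/2;y=np.arctan2(f[1],f[0])
u=np.array([np.cos(.028),np.sin(.028)]);v=np.array([-u[1],u[0]]);r=c[:2]-[.7105,.021]
print("yaw",y,"riser frame",r@u,r@v)
E
```

```text
[0.60445877 0.01907729 0.032     ] 0.11709833734201763
yaw 0.02854823407799162 riser frame -0.10605349757382014 0.0010468108340397696
```

>>> send_rows(series=[[[-1.0,0,0,0,0,0,-1],[-2.0,0,0,0,0,0,-1],[-2.0,0,0,0,0,0,-1],[-2.0,0,0,0,0,0,-1],[-2.0,0,0,0,0,0,-1],[-2.0,0,0,0,0,0,-1],[-1.0,0,0,0,0,0,-1],[0,0,0,0,0,0,-1]]])

```text
time: 6.0
eef_pos: [0.5747, 0.0209, 0.0104]
tcp_rot: [-0.015, 1.0, 0.0, -0.001]
contact_force: [0.4, 1.4, 0.9]
opening: 0.255
finger_force: 45.3
```

```bash
python3 g.py 0.646 0.0195 0.011 0.028
```

```text
6.0 [0.5747 0.0209 0.0104] yaw 0.0292 F [0.4 1.4 0.9] open 0.255 45.30453443527222 [-0.14  0.35  1.95  0.    0.85 -1.74]
shift cm [-7.12 -0.35 -0.08] rz 0.0012098592887396786 tool z [-0.002  0.001 -1.   ]
```

>>> send_rows(series=[[[-1.0,0,0,0,0,0,-1],[-1.7,0,0,0,0,0,-1],[-1.7,0,0,0,0,0,-1],[-1.7,0,0,0,0,0,-1],[-1.0,0,0,0,0,0,-1],[0,0,0,0,0,0,-1]]])

```text
time: 6.75
eef_pos: [0.6464, 0.0223, 0.0104]
tcp_rot: [-0.014, 1.0, 0.0, -0.0]
contact_force: [1.4, 0.0, -1.6]
opening: 0.247
finger_force: 45.0
```

```bash
python3 g.py 0.646 0.0215 0.011 0.028; python3 - <<'E'
from plant import ctrl
import cv2,numpy as np
cv2.imwrite("pics/m2.png",np.hstack([ctrl.read_camera("top")["img"][60:400,60:460,::-1],ctrl.read_camera("scene")["img"][60:400,100:500,::-1]]))
E
```

```text
6.75 [0.6464 0.0223 0.0104] yaw 0.0281 F [ 1.4  0.  -1.6] open 0.247 44.99985158443451 [-0.12  0.48  1.77  0.    0.9  -1.72]
shift cm [ 0.04 -0.08 -0.06] rz 0.00013095090632150863 tool z [-0.  0. -1.]
```

View pics/m2.png

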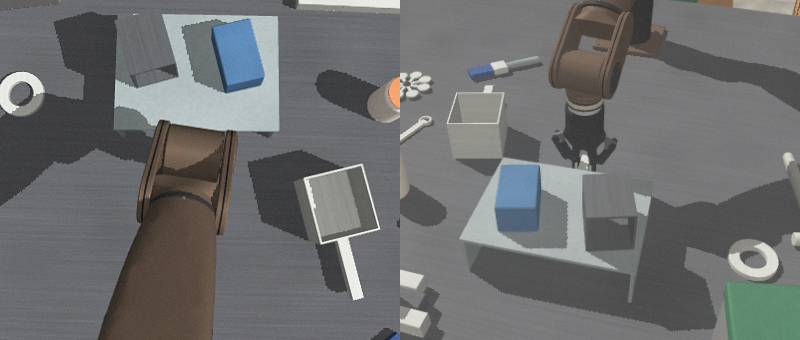

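The tray is under the riser and only the handle shows at the gripper, at about (585,160) in the right half. The deep tray hasn't moved. Releasing and going straight up.

>>> send_rows(series=[[[0,0,0,0,0,0,0.5],[0,0,0,0,0,0,0.5],[0,0,0,0,0,0,0.5],[0,0,0,0,0,0,0.5],[0,0,-1,0,0,0,0.5],[0,0,-2,0,0,0,0.5],[0,0,-3,0,0,0,0.5],[0.5,0,-3,0,0,0,0.5],[1,0,-3,0,0,0,0.5],[2,0,-3,0,0,0,0.5]]])

```text
time: 8.1
eef_pos: [0.612, 0.021, 0.1645]
tcp_rot: [-0.014, 1.0, -0.0, 0.002]
contact_force: [-0.6, -0.3, -0.7]
opening: 0.75
finger_force: 0.0
```

>>> send_rows(series=[[[4,0,-2,0,0,0,0.5],[5,0,0,0,0,0,0.5],[5,0,0,0,0,0,0.5],[2,5,0,0,0,0,0.5],[0,5,0,0,0,0,0.5],[0,6,0,0,0,0,0.5],[0,6,0,0,0,0,0.5],[0,5,0,0,0,0,0.5],[0,0,0,0,0,0,0.5]]])

```text
time: 9.22
eef_pos: [0.4437, 0.2895, 0.1833]
tcp_rot: [-0.017, 1.0, 0.001, 0.001]
contact_force: [0.2, -0.1, 0.3]
opening: 0.751
finger_force: 0.0
```

```bash
python3 g.py 0.646 0.0215 0.011 0.028; python3 - <<'E'
from plant import ctrl
import cv2,numpy as np,pickle
d={n:ctrl.read_camera(n) for n in("scene","top")};pickle.dump(d,open("v2.pkl","wb"))
k=lambda a:cv2.resize(a[:,:,::-1],None,fx=2,fy=2,interpolation=cv2.INTER_CUBIC)
cv2.imwrite("pics/m3.png",np.hstack([k(d["top"]["img"][120:370,170:370]),k(d["scene"]["img"][130:380,160:360])]))
E
```

```text
9.225 [0.4437 0.2895 0.1833] yaw 0.0331 F [ 0.2 -0.1  0.3] open 0.751 0.0 [ 0.39  0.01  1.98  0.    1.15 -1.22]
shift cm [-19.29 -27.48  17.24] rz 0.005108923503674197 tool z [ 0.003  0.001 -1.   ]
```

View pics/m3.png

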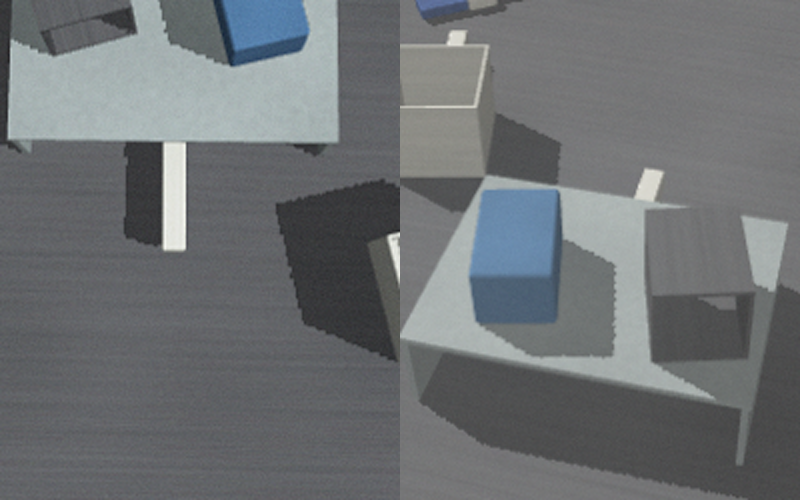

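The handle sticks out straight in front of the riser in the left crop, at columns 163–186 with its tip at row 249. I'll check the tray pose from the tip.

```bash
python3 - <<'E'
import pickle
from h import *
T=pickle.load(open("v2.pkl","rb"))["top"]
t=lambda x,y:plane(T,(170+x/2-.25,120+y/2-.25),.04)
tip=t(174.5,249);a=(t(163,249)+t(186,249))/2-(t(163,150)+t(186,150))/2
y=np.arctan2(-a[1],-a[0]);c=tip[:2]+.18*np.array([np.cos(y),np.sin(y)])
u=np.array([np.cos(.028),np.sin(.028)]);v=np.array([-u[1],u[0]]);r=c-[.7105,.021]
ok=.068<r@u<.14 and abs(r@v)<.04 and abs(y-.028)<.12
print(y,r@u,r@v,ok)
if ok:
    from plant import ctrl; print(ctrl.sign_off())
E
```

```text
0.03134654718035127 0.0852808410840153 0.0008825730847024437 True
the job is handed in; nothing more can be done
None
```

The shallow tray is under the riser and the job is handed in; I haven't seen the verdict. The pan's centre measures 85 mm behind the front edge, 1 mm off the middle and square within 0.01 rad; the deep tray was not touched and the gripper is clear.

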